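# Shut the sorting box under the funnel

## Robot

A 6-joint arm with a two-finger parallel gripper is mounted at the origin on the work surface. World frame = base frame: x ahead of the robot, y to its left, z up, the work surface at z = 0. Lengths are in m, angles in rad, forces in N, time in s.
With the tool pointing down it reaches from about 0.275 to 0.875 m from the base axis. Payload 12.5 kg.
Tool frame: the origin (TCP) lies on the centre line of the jaws, within the pads' length; the fingertips stand r.finger_overhang ahead of it and the grasp point (between the pads) lies 3 mm ahead of it (r.finger_overhang is the distance from the TCP to the fingertips, in m); z points along the fingers, y is the line along which they close (so a half turn about z gives the same grasp; the last joint's range is limited). The gripper opens to 85 mm and grips with 20 to 120 N. Pads are 22 mm wide; open, the fingers measure 114 mm over their backs; the gripper's body (76 mm by 85 mm) begins 54 mm behind the grasp point. The pads swing forward as they close: fully open they stand 13 mm farther back than shut.
Start: joints at [-1.206, 0.351, 1.652, -0, 1.139, -0.085], TCP at [0.239, -0.495, 0.253] pointing down, gripper open.
Joint ranges: [-2.75, 2.75], [-0.79, 2.1], [0.01, 2.65], [-1.57, 4.71], [0.07, 3.14], [-2.87, 2.87]. Speed limits (rad/s): [2.22, 2.22, 2.79, 3.14, 3.14, 3.14].

## Interface

Orientations are given as a unit quaternion [x, y, z, w].
In Python, from cell import r, optics gives the robot as it stands. The module is installed in compiled form; this text tells all that it offers. Calls block until the motion is done:
- r.move_to(position, orientation): joint-space move of the TCP to a pose.
- r.move_linear(position, rot=None, vel=0.15): straight line of the TCP; rot=None keeps the orientation; vel is the mean speed in m/s.
- r.set_joints(angles): joint-space move.
- r.set_gripper(opening, squeeze=None): opening from 0.0 (shut) to 1.0 (fully open); squeeze is the grip in N (None keeps the last); returns when the fingers have stopped.
- r.sleep(seconds).
- r.inverse_kinematics(position, orientation): joint angles nearest the present ones, or None.
- optics.get_image(name): name is "scene" or "top" or "wrist"; returns a dict with "pixels" (384x512x3 uint8, red, green, blue), "depth" (384x512 float32, m along the optical axis (not along the pixel's ray), 0 where there is no reading), "fx", "fy", "cx", "cy" (pixels), "camera_from_world" (4x4, takes a point from world to camera coordinates); the wrist camera has in their place "mount" (4x4, takes a point from camera to tool coordinates, whose origin is the TCP and whose axes are the flange's). Camera axes: x right, y down, z forward; pixel columns grow to the right and rows downward; lengths in m; the calibration is good to about 2 mm. The wrist camera is an equidistant fisheye: a pixel r from the principal point sees the ray r / f radians off the axis. A picture is of the moment at which its call begins: read the wrist's pose just before it.
A pose or a line that the arm cannot do raises r.PlanningError and nothing moves.
- r.hand_in(): hands the job in; it is judged then, once.
Readings, each from a call of its own:
- r.current_t(): time.
- r.current_q(): joint angles.
- r.current_qvel(): joint speeds.
- r.current_effort(): joint torques, N m.
- r.current_tool_pos(): TCP position.
- r.current_ee_rot(): TCP orientation.
- r.current_contact_force(): force on the tool from outside, world axes, zero at the start.
- r.current_torque(): the same for the moment, N m.
- r.current_opening(): opening from 0.0 (shut) to 1.0 (fully open).
- r.current_finger_force(): force on a finger pad.
Only numpy, scipy, OpenCV 4.12 (cv2) and the standard library are available. Lean on these libraries where they do the work, as an engineer would, in place of code of your own. Each camera call takes 0.05 s, during which the arm holds its last target. There are 200 camera calls.

## Task

Shut the plywood sorting box under the fixed funnel: fold the plain lid leaf fully down first, then fold the lipped leaf fully down over it, and only then swing the hasp strap over until it lies flat with the staple standing through its slot. Lower the leaves without slamming them, do not knock the funnel, and leave the loose hardware on the bench where it is.

Things in the scene. Friction and masses are not known exactly. Their poses are not given: they have to be found in the camera images.
- sorting_box: Fixed open-topped plywood box, 200 mm along its own x, 260 mm along its own y, walls 95 mm high; place and yaw vary. Origin: centre of its underside, on the bench; z up. Lid of two 12 mm plywood leaves hinged along the 200 mm sides, plain leaf on the -y side, lipped leaf on +y. Shut, their upper faces lie at z = 107 mm and they meet at y = 0. All hinges are stiff: parts stay where left.
- funnel: Galvanized funnel fixed over the middle of the lid; origin: centre of its spout's lower end, 252 mm above the bench, 145 mm above the shut lid. Spout radius 16 to 20 mm over 45 mm, then a cone to 76 mm radius 115 mm up, rim radius 81 mm 130 mm up. Held by a 24 mm wide flat upright 107 mm from its axis on the box's -x side, and an arm from it 27 mm above the origin.
- plain_leaf (a joint): Angle of the plain leaf, rad: 0 = shut flat, grows opening up and outward, 1.57 = upright, at most 2.3; starts 1.7 to 2.15 (leaning outward). 200 mm long (box x), 129 mm wide from its hinge line, 12 mm thick; the hinge line is on its lower (inner) face. About 1 to 4 N at its free edge turns it. Its upper (outer) face carries the staple on an 8 mm high pad of 36 by 40 mm.
- plain_leaf_hinge (a point): Middle of the plain leaf's hinge line, which runs along the box's x on the top outer edge of the -y wall: y = -130, z = 95 mm in the box's frame.
- plain_leaf_edge (a point): Middle of the plain leaf's free edge, on the face that is uppermost when shut: 129 mm from the hinge line.
- staple (a point): Foot of the steel staple on its pad on the plain leaf: 66 mm from the leaf's middle towards the box's +x end, 80 mm from the hinge line, 20 mm above the leaf's lower face. The loop is 19 mm high, 20 mm long along the box's y, 4.4 mm thick.
- lipped_leaf (a joint): Angle of the lipped leaf, rad, as for the plain leaf: 0 = shut; starts 1.65 to 2.1. Same plywood size, plus an 8 mm high cover strip on its upper (outer) face along the free edge, 100 to 144 mm from the hinge line, lapping 14 mm over the plain leaf: if shut first it blocks the plain leaf. About 1 to 5 N at its free edge turns it.
- lipped_leaf_hinge (a point): Middle of the lipped leaf's hinge line, which runs along the box's x on the top outer edge of the +y wall: y = 130, z = 95 mm in the box's frame.
- lipped_leaf_edge (a point): Middle of the cover strip's free edge, upper face: 144 mm from the lipped leaf's hinge line.
- hasp (a joint): Angle of the hasp strap on the lipped leaf, rad: 0 = flat towards the plain leaf, over the staple; 1.57 = square up from its leaf; grows folding back over its own leaf, at most 2.5; starts 1.45 to 2.2. Steel strap 30 mm wide (box x), 74 mm long from its pin, 3 mm thick, upper face 2 mm over the pin axis; slot 27 by 11 mm, 33 to 60 mm from the pin; rolled end. About 1 N at its end turns it.
- hasp_pin (a point): Middle of the hasp's pin axis (parallel to the box's x), 66 mm from the lipped leaf's middle towards the box's +x end, 132 mm from its hinge line, 23 mm above its lower face. Lid shut: x = 66, y = -2, z = 118 mm in the box's frame.
- hasp_tip (a point): Rolled end of the hasp strap, 70 mm from the pin.
- padlock: Loose bright steel padlock lying on the bench, 42 by 50 by 22 mm plus a 35 mm shackle; origin on its underside. Leave alone.
- hinge_a: Loose copper-finish cabinet hinge lying open, 64 by 64 by 9 mm. Leave alone.
- hinge_b: Second loose hinge like hinge_a. Leave alone.
- sash_lock: Loose blackened iron sash lock, plate 62 by 26 mm, 29 mm high. Leave alone.
- door_stop: Loose hardwood door stop wedge, 125 by 46 by 40 mm. Leave alone.
- nail_tin: Loose open tin of nails, 72 mm across, 50 mm high. Leave alone.
- screwdriver: Loose screwdriver lying on the bench. Leave alone.

How it is judged:
By the outcome, as a careful person would: the job done as asked, in the order asked, and still so for the second after the job is handed in, with the robot touching nothing.
It also fails if it takes over 67 s, if anything falls off the work surface, if the arm or the gripper's body presses on something with over 40 N, if the wrist force passes 120 N, or if a joint passes its speed limit or range.

## Working session

There is one attempt and no reset: what is moved stays moved. The work goes in short steps, each a Python script; the robot and the scene stay as the last script left them, time stands still between calls to the robot, and variables do not carry over. Pictures are saved under pics/ and viewed, at most 10 in all, crops included, and the job is handed in when it is done.

```bash
mkdir -p pics; python3 - <<'E'
from cell import r, optics
import cv2, numpy as np
for n in ("scene","top"):
    d=optics.get_image(n); cv2.imwrite(f"pics/{n}0.png",cv2.resize(d["pixels"][:,:,::-1],(800,600)))
    np.savez(f"{n}0.npz",**d); print(n,d["fx"],d["fy"],d["cx"],d["cy"],np.round(d["camera_from_world"],3).tolist(),(d["depth"]>0).mean())
print(r.finger_overhang,r.current_tool_pos(),r.current_ee_rot(),r.current_t())
E
```

```text
scene 497.7096518713113 497.7096518713113 265.25397154600057 191.17891981896108 [[0.712, 0.702, -0.013, -0.465], [0.588, -0.607, -0.535, -0.225], [-0.383, 0.374, -0.845, 1.591], [0.0, 0.0, 0.0, 1.0]] 0.9961039225260416
top 361.55264635983286 361.55264635983286 256.62162715994026 186.99766602518102 [[0.002, -1.0, -0.011, 0.083], [-0.988, -0.0, -0.157, 0.614], [0.157, 0.011, -0.988, 1.011], [0.0, 0.0, 0.0, 1.0]] 0.9958343505859375
0.022 [ 0.23904219 -0.49504211  0.25283568] [ 9.74818831e-01  2.22997739e-01 -7.19112837e-05 -5.00222686e-04] 0.1
```

View pics/scene0.png

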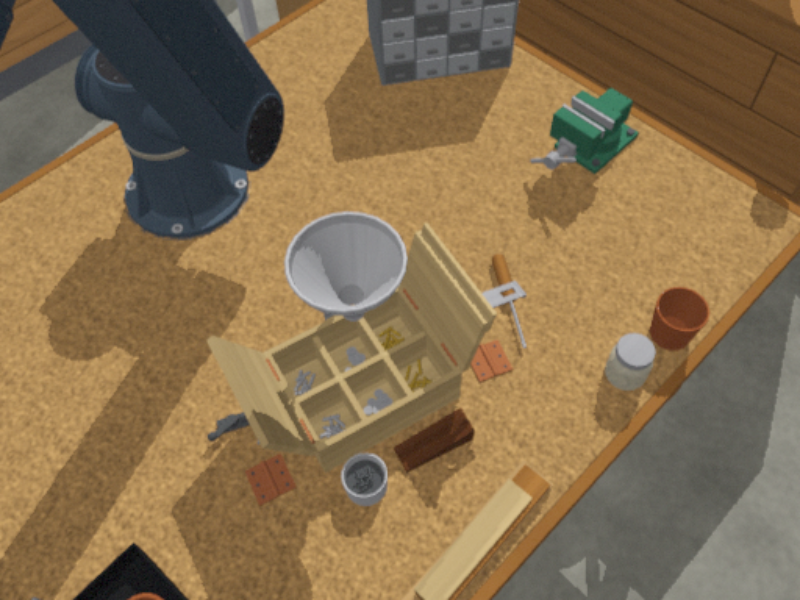

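View pics/top0.png

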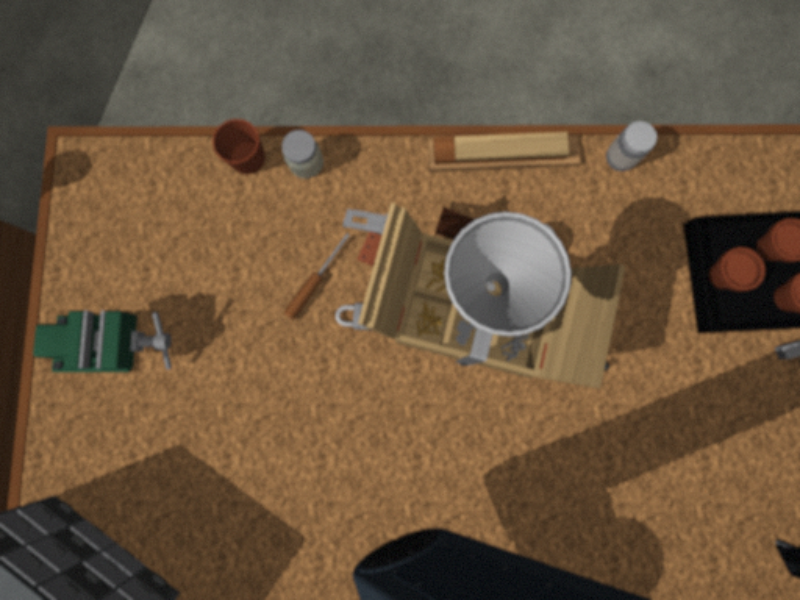

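Scene view: the box is open at about (360,380), with the plain leaf left-front (260,400) and the lipped leaf right (450,290). The hasp is at (505,293). Top view: funnel rim centre at (508,273), upright at (480,345), hasp at (365,220), padlock at (350,316). Box +x therefore points away from the robot and +y to its left, with a slight negative yaw.

```bash
cat >h.py <<'E'
import numpy as np, cv2
from scipy.optimize import least_squares
def cloud(d):
    z=d["depth"]; v,u=np.mgrid[:384,:512]
    P=np.stack([(u-d["cx"])/d["fx"]*z,(v-d["cy"])/d["fy"]*z,z],-1)
    T=np.linalg.inv(d["camera_from_world"]); return P@T[:3,:3].T+T[:3,3]
E
python3 - <<'E'
from h import *
D={n:np.load(n+"0.npz") for n in("scene","top")}
C={n:cloud(D[n]) for n in D}
fs=[]
for n in C:
    P=C[n].reshape(-1,3); m=(abs(P[:,2]-.382)<.006)&(P[:,0]>.3)&(P[:,0]<.9)&(abs(P[:,1])<.25)
    Q=P[m]; f=least_squares(lambda p:np.hypot(Q[:,0]-p[0],Q[:,1]-p[1])-p[2],[.55,0,.08],loss='soft_l1',f_scale=.002)
    print(n,m.sum(),f.x); fs.append(f.x[:2])
c=np.mean(fs,0)
for n in C:
    P=C[n].reshape(-1,3); m=(abs(P[:,2]-.095)<.004)&(np.hypot(*(P[:,:2]-c).T)<.18)
    Q=P[m][:,:2]; best=None
    # yaw by minimal-area box of wall tops
    R=cv2.minAreaRect(((Q)*1000).astype(np.float32)); print(n,len(Q),R, "zmed",np.median(P[m][:,2]))
np.save("c.npy",c)
# lipped/plain leaf: plane normals
for n in C:
  P=C[n].reshape(-1,3); 
  for s in(1,-1):
    yaw=-.22
    B=(P[:,:2]-c)@np.array([[np.cos(yaw),-np.sin(yaw)],[np.sin(yaw),np.cos(yaw)]])
    m=(abs(B[:,0])<.09)&(B[:,1]*s>.125)&(B[:,1]*s<.24)&(P[:,2]>.12)&(P[:,2]<.2)
    Q=P[m]; q=Q-Q.mean(0); w=np.linalg.svd(q,full_matrices=False); print(n,s,m.sum(),w[2][2],w[1]/np.sqrt(m.sum()))
E
```

```text
scene 759 [ 0.58848947 -0.05668407  0.07700808]
top 872 [ 0.58673729 -0.0550119   0.07686198]
scene 1257 ((584.6734619140625, -53.745513916015625), (288.08282470703125, 209.0032958984375), 75.06832885742188) zmed 0.09479608630556413
top 739 ((583.1072998046875, -57.00477600097656), (267.4731750488281, 208.91024780273438), 75.26325225830078) zmed 0.09573638599615775
scene 1 1158 [ 0.24431395  0.93570439 -0.25449557] [0.05166486 0.02371388 0.00123721]
scene -1 1200 [-0.22227458 -0.84519333 -0.48604758] [0.05174843 0.0264199  0.00240023]
top 1 666 [ 0.24084793  0.93324896 -0.26653077] [0.05182446 0.02391614 0.00312831]
top -1 1740 [-0.2210762  -0.84996353 -0.47821262] [0.0519984  0.02626895 0.00115082]
```

```bash
cat >>h.py <<'E'
from scipy.spatial.transform import Rotation as Rn
C0=np.array([.5872,-.0557]); YAW=-.2557
def W(x,y,z):  # box frame mm -> world m
    c,s=np.cos(YAW),np.sin(YAW); return np.array([C0[0]+(c*x-s*y)/1e3,C0[1]+(s*x+c*y)/1e3,z/1e3])
def pose(side,hinge,th,rc,top,x,tilt,gap=0.,sgn=1):
    """TCP pose pushing a flap's outer face. side=+1: free edge points to +y when shut (plain); -1: lipped/hasp.
    work in u=side*y; hinge=(u,z) mm; tool leans by tilt from vertical; finger 22 mm thick."""
    d=np.array([np.cos(th),np.sin(th)]); n=np.array([-d[1],d[0]])
    t=np.array([np.sin(tilt),-np.cos(tilt)]); e=np.array([np.cos(tilt),np.sin(tilt)])
    h=11*abs(e@n)+max(0,-(t@n)*0)
    p=np.array(hinge)+rc*d+(top+h+gap)*n-22*t
    c,s=np.cos(YAW),np.sin(YAW); R=np.array([[c,-s,0],[s,c,0],[0,0,1]])
    z=R@[0,side*t[0],t[1]]; y=R@[sgn*1.,0,0]; 
    return W(x,side*p[0],p[1]), Rn.from_matrix(np.stack([np.cross(y,z),y,z],1)).as_quat()
PL=dict(side=1,hinge=(-130,95),rc=95,top=12,x=0,tilt=.65)
LI=dict(side=-1,hinge=(-130,95),rc=115,top=20,x=-20,tilt=.75)
HA=dict(side=-1,hinge=(2,118),rc=50,top=2,x=87,tilt=.75)
E
python3 - <<'E'
from h import *
from cell import r
for k,S in(("PL",PL),("LI",LI),("HA",HA)):
  for sg in(1,-1):
    for th in(2.08,1.5,1.,.5,0):
      p,q=pose(th=th,sgn=sg,gap=40 if th>2 else 0,**S); s=r.inverse_kinematics(p,q); print(k,sg,th,p.round(3),None if s is None else np.round(s,2))
# hasp: scene points beyond outer side
D=np.load("top0.npz")
P=cloud(D).reshape(-1,3); c,s=np.cos(YAW),np.sin(YAW)
B=(P[:,:2]-C0)@np.array([[c,-s],[s,c]])*1e3; m=(B[:,0]>50)&(B[:,0]<85)&(B[:,1]>140)&(B[:,1]<300)&(P[:,2]>.15)
Q=np.c_[B,P[:,2]*1e3][m]; o=np.argsort(Q[:,1]); print(Q[o][::max(1,len(o)//25)].round())
E
```

```text
PL 1 2.08 [ 0.525 -0.292  0.165] [-0.8   0.69  1.47  0.55  1.39 -0.76]
PL 1 1.5 [ 0.548 -0.207  0.209] [-0.68  0.58  1.55  0.6   1.36 -0.65]
PL 1 1.0 [ 0.561 -0.158  0.201] [-0.6   0.56  1.6   0.63  1.29 -0.62]
PL 1 0.5 [ 0.57 -0.12  0.17] [-0.54  0.59  1.64  0.67  1.21 -0.62]
PL 1 0 [ 0.575 -0.102  0.131] [-0.51  0.64  1.66  0.7   1.13 -0.66]
PL -1 2.08 [ 0.525 -0.292  0.165] [-0.8   0.69  1.47  0.55  1.39  2.38]
PL -1 1.5 [ 0.548 -0.207  0.209] [-0.68  0.58  1.55  0.6   1.36  2.49]
PL -1 1.0 [ 0.561 -0.158  0.201] [-0.6   0.56  1.6   0.63  1.29  2.52]
PL -1 0.5 [ 0.57 -0.12  0.17] [-0.54  0.59  1.64  0.67  1.21  2.52]
PL -1 0 [ 0.575 -0.102  0.131] [-0.51  0.64  1.66  0.7   1.13  2.49]
LI 1 2.08 [0.634 0.204 0.177] [ 0.43  0.89  1.08 -0.56  1.68  0.77]
LI 1 1.5 [0.609 0.108 0.228] [ 0.32  0.72  1.28 -0.61  1.61  0.71]
LI 1 1.0 [0.594 0.048 0.22 ] [ 0.25  0.67  1.4  -0.64  1.51  0.69]
LI 1 0.5 [0.582 0.003 0.186] [ 0.18  0.67  1.49 -0.68  1.4   0.7 ]
LI 1 0 [ 0.575 -0.022  0.139] [ 0.15  0.72  1.55 -0.71  1.31  0.75]
LI -1 2.08 [0.634 0.204 0.177] [ 0.43  0.89  1.08 -0.56  1.68 -2.3
[... 759 characters left out ...]
9]
HA -1 1.0 [ 0.669 -0.087  0.179] [ 0.04  0.79  1.27 -0.72  1.39 -2.6 ]
HA -1 0.5 [ 0.664 -0.105  0.162] [ 0.01  0.8   1.3  -0.74  1.35 -2.59]
HA -1 0 [ 0.662 -0.114  0.144] [ 0.    0.82  1.32 -0.75  1.32 -2.57]
[[ 72. 144. 150.]
 [ 65. 148. 161.]
 [ 77. 151. 175.]
 [ 69. 154. 192.]
 [ 71. 157. 202.]
 [ 73. 160. 210.]
 [ 74. 163. 221.]
 [ 69. 167. 218.]
 [ 84. 171. 219.]
 [ 59. 175. 215.]
 [ 60. 177. 228.]
 [ 72. 180. 231.]
 [ 76. 184. 230.]
 [ 84. 189. 218.]
 [ 81. 194. 217.]
 [ 78. 198. 215.]
 [ 55. 202. 217.]
 [ 70. 207. 214.]
 [ 76. 211. 210.]
 [ 74. 216. 210.]
 [ 76. 222. 208.]
 [ 80. 228. 207.]
 [ 57. 235. 206.]
 [ 72. 242. 207.]
 [ 61. 247. 202.]
 [ 68. 252. 201.]
 [ 52. 256. 196.]]
```

```bash
sed -i 's/^LI=.*/LI=dict(side=-1,hinge=(-130,95),rc=82,top=12,x=-20,tilt=.95)/' h.py
cat >>h.py <<'E'
def fold(r,S,ths,vel=.12,lim=25):
    for th,gap in ths:
        p,q=pose(th=th,gap=gap,**S); r.move_linear(p,q,vel=vel if th>.3 else .05)
        f=np.linalg.norm(r.current_contact_force()); print(round(th,2),gap,"F",round(f,1),"t",round(r.current_t(),1))
        if f>lim: print("stop"); break
E
python3 - <<'E'
from h import *
from cell import r,optics
r.set_gripper(0.)
p,q=pose(th=2.08,gap=45,**PL); r.move_to(p,q); print(r.current_t(),r.current_contact_force())
fold(r,PL,[(2.08,0)]+[(t,0) for t in(1.8,1.5,1.2,.9,.6,.3,.15,.05,0)]+[(0,-1.5),(0,-3)],lim=15)
d=optics.get_image("scene"); cv2.imwrite("pics/s1.png",d["pixels"][:,:,::-1]); print(r.current_tool_pos())
E
```

```text
2.2167 [-0.55668964  0.15773144  0.72119307]
2.08 0 F 0.7 t 2.7
1.8 0 F 0.6 t 3.1
1.5 0 F 0.8 t 3.5
1.2 0 F 0.3 t 3.9
0.9 0 F 0.6 t 4.4
0.6 0 F 1.5 t 4.8
0.3 0 F 0.7 t 5.4
0.15 0 F 0.9 t 5.8
0.05 0 F 0.7 t 6.2
0 0 F 0.9 t 6.4
0 -1.5 F 0.9 t 6.7
0 -3 F 8.9 t 6.9
[ 0.57510608 -0.10239143  0.12903909]
```

View pics/s1.png

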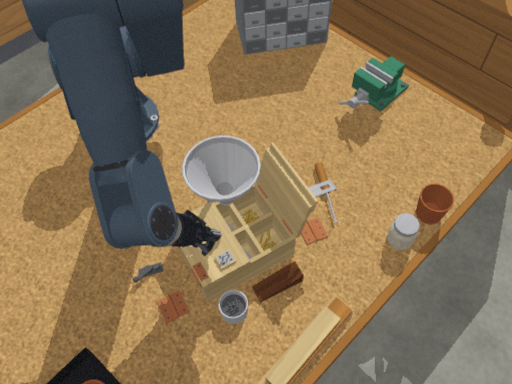

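The plain leaf is down flat, with the staple standing at (225,258) in the picture. The lipped leaf is untouched and the funnel is clear. Next I press once more to confirm, then go around to the lipped leaf.

```bash
python3 - <<'E'
from h import *
from cell import r,optics
fold(r,PL,[(0,-4)],lim=40)
fold(r,PL,[(0,20)]); p,q=pose(th=.6,gap=90,**PL); r.move_linear(p,q,vel=.2)
D=Rn.from_euler('x',np.pi)
def via(x,y,z):
    a=np.arctan2(y,x); r.move_to([x,y,z],(Rn.from_euler('z',a+np.pi/2)*D).as_quat()); print(np.round(r.current_q(),2),round(r.current_t(),1))
via(.22,-.3,.45); via(.34,0,.48); via(.25,.38,.4)
p,q=pose(th=1.9,gap=60,**LI); s=r.inverse_kinematics(p,q); print(p,s)
r.move_to(p,q); print(r.current_t(),r.current_contact_force())
d=optics.get_image("scene"); np.savez("s2.npz",**d); cv2.imwrite("pics/s2.png",d["pixels"][:,:,::-1])
P=cloud(d).reshape(-1,3); c,s=np.cos(YAW),np.sin(YAW)
B=(P[:,:2]-C0)@np.array([[c,-s],[s,c]])*1e3; m=(abs(B[:,0]-70)<25)&(B[:,1]>-115)&(B[:,1]<-5)&(P[:,2]<.115)&(P[:,2]>.06)
Q=np.c_[B,P[:,2]*1e3][m]; print(np.polyfit(Q[:,1],Q[:,2],1),len(Q),Q[:,2].mean())
E
```

```text
0 -4 F 17.5 t 7.2
0 20 F 0.7 t 7.8
[-1.06 -0.14  1.73  0.    1.55 -0.13] 10.1
[-0.14 -0.21  1.72 -0.    1.64 -0.14] 11.4
[ 0.88  0.05  1.66 -0.    1.43 -0.1 ] 12.8
[0.63133528 0.19220296 0.15922413] [ 0.45300911  0.98135989  1.04474471 -0.68543808  1.79229529  0.7968893 ]
14.6167 [-0.56540176  0.42129419  0.74735339]
[2.08852738e-03 1.07800000e+02] 720 107.6691836820232
```

View pics/s2.png

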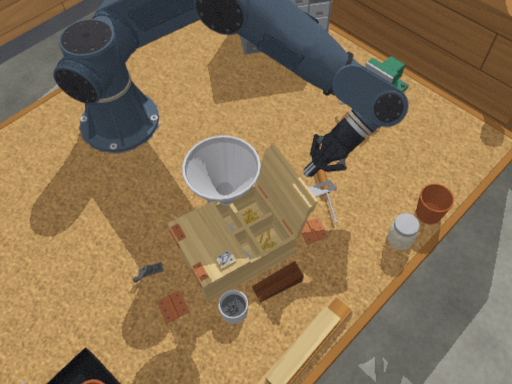

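The plain leaf measures flat at z = 107.7 mm with no slope. The closed fingertips are at (312,172), outside the lipped leaf and clear of the hasp at (325,188). Folding the lipped leaf now.

```bash
python3 - <<'E'
from h import *
from cell import r,optics
fold(r,LI,[(1.83,0)]+[(t,0) for t in(1.6,1.3,1.,.7,.4,.2,.08,0)]+[(0,-1.5),(0,-3),(0,-4)],lim=14)
d=optics.get_image("scene"); cv2.imwrite("pics/s3.png",d["pixels"][:,:,::-1]); np.savez("s3.npz",**d)
P=cloud(d).reshape(-1,3); c,s=np.cos(YAW),np.sin(YAW)
B=(P[:,:2]-C0)@np.array([[c,-s],[s,c]])*1e3; Q=np.c_[B,P[:,2]*1e3]
m=(abs(B[:,0]-75)<20)&(B[:,1]>36)&(B[:,1]<125)&(P[:,2]<.125)&(P[:,2]>.06)
print(np.polyfit(Q[m][:,1],Q[m][:,2],1),m.sum(),Q[m][:,2].mean())
E
```

```text
1.83 0 F 0.9 t 15.4
1.6 0 F 0.3 t 15.7
1.3 0 F 0.8 t 16.1
1.0 0 F 1.5 t 16.5
0.7 0 F 0.8 t 16.8
0.4 0 F 0.6 t 17.1
0.2 0 F 0.4 t 17.6
0.08 0 F 0.6 t 17.9
0 0 F 0.3 t 18.2
0 -1.5 F 0.7 t 18.4
0 -3 F 8.5 t 18.7
0 -4 F 14.3 t 18.9
stop
[1.99303834e-02 1.05308555e+02] 503 106.90953597861866
```

View pics/s3.png

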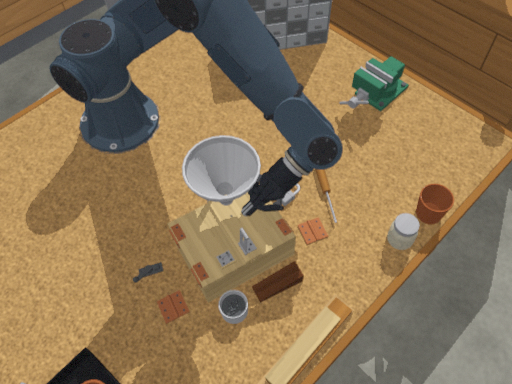

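The lipped leaf is down over the plain leaf, with a hard stop felt. The hasp stands upright at (247,240). The forearm would foul the funnel from the +y side, so I'll hook the strap over from the -y side, passing beside the staple.

```bash
cat >>h.py <<'E'
def hook(th,s,rho,lift=0,tau=.85,x=86):
    t=np.array([np.sin(tau),-np.cos(tau)]); e=np.array([np.cos(tau),np.sin(tau)])
    q=np.array([-2,118])+rho*np.array([-np.cos(th),np.sin(th)])+2*np.array([np.sin(th),np.cos(th)])
    p=q+s*t+(11+lift)*e-22*t
    c,sn=np.cos(YAW),np.sin(YAW); R=np.array([[c,-sn,0],[sn,c,0],[0,0,1]])
    z=R@[0,t[0],t[1]]; y=R@[1.,0,0]
    return W(x,p[0],p[1]),Rn.from_matrix(np.stack([np.cross(y,z),y,z],1)).as_quat()
def via(r,x,y,z):
    a=np.arctan2(y,x); r.move_to([x,y,z],(Rn.from_euler('z',a+np.pi/2)*Rn.from_euler('x',np.pi)).as_quat())
E
python3 - <<'E'
from h import *
from cell import r,optics
d=np.load("s3.npz"); P=cloud(d).reshape(-1,3); c,s=np.cos(YAW),np.sin(YAW)
B=(P[:,:2]-C0)@np.array([[c,-s],[s,c]])*1e3; Q=np.c_[B,P[:,2]*1e3]
m=(abs(Q[:,0]-66)<20)&(abs(Q[:,1])<40)&(Q[:,2]>135)&(Q[:,2]<200); H=Q[m]
print(m.sum(),"hasp dy/dz",np.polyfit(H[:,2],H[:,1],1),"x",np.percentile(H[:,0],[3,50,97]),"ztop",H[:,2].max())
m=(abs(Q[:,0]-66)<30)&(Q[:,1]<-25)&(Q[:,1]>-75)&(Q[:,2]>124)&(Q[:,2]<140); print("staple",m.sum(),Q[m].mean(0))
fold(r,LI,[(0,20)]); p,q=pose(th=.6,gap=90,**LI); r.move_linear(p,q,vel=.2)
via(r,.25,.36,.42); via(r,.34,0,.48); via(r,.25,-.36,.42)
p,q=hook(1.8,-110,74,15); print(p,r.inverse_kinematics(p,q)); r.move_to(p,q)
for a in((1.8,-110,74,15),(1.57,18,74,15),(.8,8,70,0),(0,0,65,0)):
    p,q=hook(*a); print(np.round(p,3),np.round(r.inverse_kinematics(p,q),2))
print(r.current_t()); d=optics.get_image("scene"); cv2.imwrite("pics/s4.png",d["pixels"][:,:,::-1]); 
E
```

```text
115 hasp dy/dz [  0.11403819 -17.18150334] x [52.25573336 67.0091474  81.43543604] ztop 195.91128874962348
staple 18 [ 67.29713871 -50.13203982 130.84103637]
0 20 F 0.4 t 19.6
[ 0.65390093 -0.14057869  0.29626139] [-0.54883202  0.63597296  1.29948743  0.80324786  1.53822654 -0.46266384]
[ 0.654 -0.141  0.296] [-0.55  0.64  1.3   0.8   1.54 -0.46]
[ 0.674 -0.064  0.214] [-0.43  0.7   1.4   0.86  1.35 -0.52]
[ 0.657 -0.128  0.187] [-0.53  0.75  1.38  0.83  1.39 -0.6 ]
[ 0.651 -0.151  0.143] [-0.56  0.82  1.38  0.82  1.37 -0.66]
26.6667
```

View pics/s4.png

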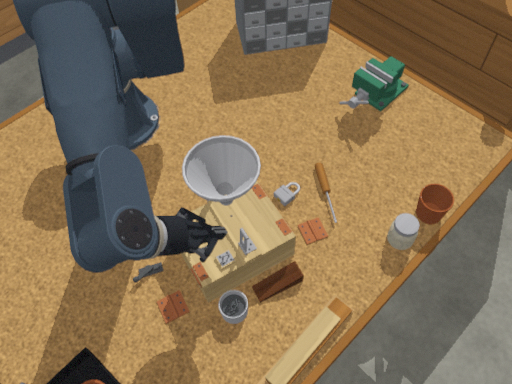

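Both leaves are shut, and the gripper is above the staple on the -y side, clear of the funnel. The hasp at (247,240) measures about 1.68 rad, with the staple at x = 67. Next is the hook-over.

```bash
python3 - <<'E'
from h import *
from cell import r,optics
def go(*a,vel=.1):
    p,q=hook(*a); r.move_linear(p,q,vel=vel); f=r.current_contact_force(); print(a,np.round(f,1),round(r.current_t(),1)); return np.linalg.norm(f)
go(1.7,20,74,14)
for th in(1.68,1.5,1.3,1.1,.9,.7,.5,.3,.15,.05): 
    if go(th,20*min(1,th/1.3),66+8*min(1,th/1.3)-1,0 if th<1.6 else 2,vel=.08)>15: break
else:
    for l in(0,-1.5,-3,-4,-5):
        if go(0,0,65,l,vel=.04)>8: break
d=optics.get_image("scene"); cv2.imwrite("pics/s5.png",cv2.resize(d["pixels"][150:310,150:350,::-1],(800,640))[:600])
E
```

```text
(1.7, 20, 74, 14) [-0.9 -0.1 -0.7] 28.1
(1.68, 20, 73, 2) [ 0.2  0.4 -0.3] 28.4
(1.5, 20, 73, 0) [ 2.7 -1.7  0.3] 28.8
(1.3, 20, 73, 0) [ 3.  -1.4  1. ] 29.1
(1.1, 16.923076923076923, 71.76923076923077, 0) [ 0.7 -0.4 -0.3] 29.4
(0.9, 13.846153846153847, 70.53846153846153, 0) [-0.1  0.6 -0.6] 29.8
(0.7, 10.769230769230768, 69.3076923076923, 0) [0.8 0.4 0.3] 30.1
(0.5, 7.692307692307692, 68.07692307692308, 0) [ 3.7 -0.5 -0.2] 30.4
(0.3, 4.615384615384615, 66.84615384615384, 0) [ 5.   0.4 -1.7] 30.7
(0.15, 2.3076923076923075, 65.92307692307692, 0) [ 5.4 -0.4 -0.3] 31.0
(0.05, 0.7692307692307693, 65.3076923076923, 0) [ 5.5 -0.7 -1.3] 31.2
(0, 0, 65, 0) [ 5.5  0.5 -1.2] 31.5
(0, 0, 65, -1.5) [ 6.6  2.  -0.7] 31.7
(0, 0, 65, -3) [ 7.8  3.9 -1.7] 32.0
```

View pics/s5.png

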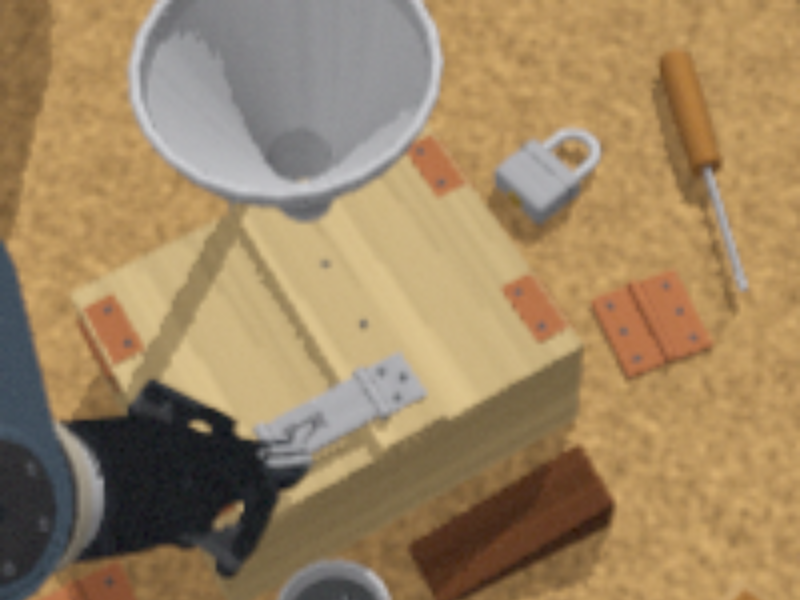

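The strap is nearly flat around the staple. The sideways force suggests the finger slipped to the strap's +x edge, so I'll back off and measure.

```bash
python3 - <<'E'
from h import *
from cell import r,optics
for a in((0,0,65,12),(0,-90,65,30)):
    p,q=hook(*a); r.move_linear(p,q,vel=.12)
print(np.round(r.current_contact_force(),1),r.current_t())
for n in("scene","top"):
    d=optics.get_image(n); np.savez(n+"6.npz",**d)
    P=cloud(d).reshape(-1,3); c,s=np.cos(YAW),np.sin(YAW)
    B=(P[:,:2]-C0)@np.array([[c,-s],[s,c]])*1e3; Q=np.c_[B,P[:,2]*1e3]
    for lo in range(-85,10,8):
        m=(abs(Q[:,0]-66)<14)&(Q[:,1]>=lo)&(Q[:,1]<lo+8)&(Q[:,2]<200); 
        if m.any(): print(n,lo,m.sum(),np.percentile(Q[m][:,2],[10,50,90]).round(1))
    m=(abs(Q[:,0])<95)&(abs(Q[:,1])>40)&(abs(Q[:,1])<120)&(Q[:,2]<118)&(Q[:,2]>90)
    for sg in(-1,1):
        k=m&(Q[:,1]*sg>0); print(n,sg,np.polyfit(Q[k][:,1],Q[k][:,2],1),Q[k][:,2].mean()) if k.sum()>10 else 0
    if n=="scene": cv2.imwrite("pics/s6.png",cv2.resize(d["pixels"][210:290,190:290,::-1],(750,600),interpolation=cv2.INTER_CUBIC))
E
```

```text
[ 0.3  0.3 -0.3] 33.2333
scene -85 37 [104.  106.  109.3]
scene -77 54 [104.5 127.8 131.4]
scene -69 35 [117.7 126.1 130.1]
scene -61 37 [118.6 123.7 129.5]
scene -53 40 [115.6 124.1 131.2]
scene -45 32 [117.1 123.2 126.9]
scene -37 40 [115.1 121.5 124.5]
scene -29 39 [105.8 121.2 124.3]
scene -21 42 [107.4 121.1 124. ]
scene -13 35 [117.4 119.5 122.5]
scene -5 34 [117.7 120.6 123.8]
scene 3 36 [114.7 116.9 120. ]
scene -1 [-2.55808596e-04  1.06941785e+02] 106.96225830053574
scene 1 [8.62400323e-03 1.06068861e+02] 106.7610066951272
top -1 [-7.97699938e-03  1.07326803e+02] 108.0005810384285
top 1 [8.19027809e-03 1.07222752e+02] 107.92946699662674
```

View pics/s6.png

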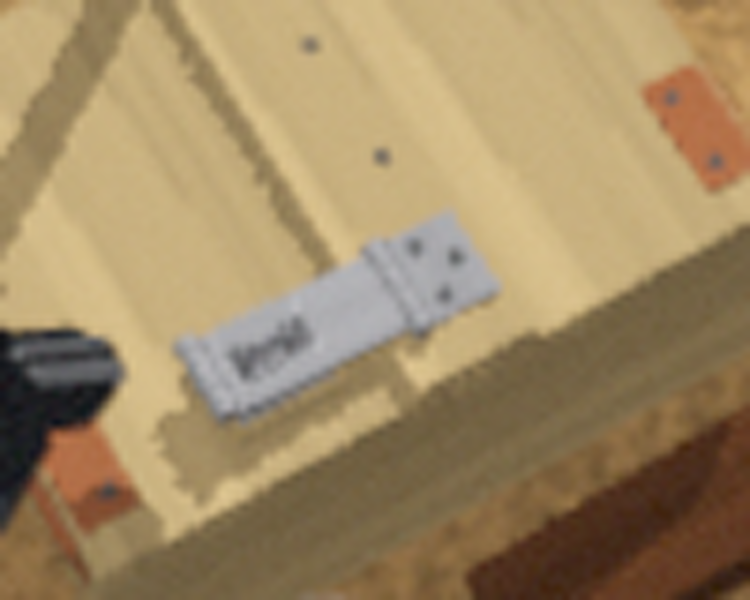

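The strap's tip is still about 8 mm high (≈0.12 rad), with the staple entering the slot. I'll press the rolled end down centrally with a flatter tool, staying clear of the staple.

```bash
python3 - <<'E'
from h import *
from cell import r,optics
def go(*a,vel=.1):
    p,q=hook(*a,tau=1.1,x=70); r.move_linear(p,q,vel=vel); f=r.current_contact_force(); print(a,np.round(f,1),round(r.current_t(),1)); return np.linalg.norm(f)
go(0,-40,70,40); go(0,0,70,22)
for l in(14,10,7,5,3.5,2,0.5,-1,-2,-3,-4,-5,-6):
    if go(0,0,70,l,vel=.04)>9: break
go(0,0,70,12); go(0,-60,70,40,vel=.15); p,q=hook(0,-150,70,100,tau=1.1,x=70); r.move_linear(p,q,vel=.2)
for n in("scene",):
    d=optics.get_image(n)
    P=cloud(d).reshape(-1,3); c,s=np.cos(YAW),np.sin(YAW)
    B=(P[:,:2]-C0)@np.array([[c,-s],[s,c]])*1e3; Q=np.c_[B,P[:,2]*1e3]
    for lo in range(-77,4,8):
        m=(abs(Q[:,0]-66)<14)&(Q[:,1]>=lo)&(Q[:,1]<lo+8)&(Q[:,2]<200); 
        if m.any(): print(n,lo,m.sum(),np.percentile(Q[m][:,2],[10,50,90]).round(1))
    cv2.imwrite("pics/s7.png",cv2.resize(d["pixels"][180:300,170:320,::-1],(750,600),interpolation=cv2.INTER_CUBIC))
E
```

```text
(0, -40, 70, 40) [-0.1  0.7 -0.5] 33.9
(0, 0, 70, 22) [ 0.3 -0.8  0.9] 34.5
(0, 0, 70, 14) [ 1.2 -0.6  0.8] 34.8
(0, 0, 70, 10) [-0.8  0.2 -0.2] 35.1
(0, 0, 70, 7) [-0.4  0.   0.2] 35.3
(0, 0, 70, 5) [-1.  -0.1 -0.2] 35.6
(0, 0, 70, 3.5) [1.3 1.6 1.8] 35.8
(0, 0, 70, 2) [-0.2  2.3  7.6] 36.1
(0, 0, 70, 0.5) [ 0.1  5.2 12.4] 36.3
(0, 0, 70, 12) [-0.2 -0.2 -1.5] 36.6
(0, -60, 70, 40) [ 0.2 -0.  -0.2] 37.2
scene -77 46 [105.7 123.  126.9]
scene -69 33 [118.8 120.5 122.9]
scene -61 42 [114.7 119.5 128.1]
scene -53 34 [114.8 118.5 132. ]
scene -45 35 [115.1 119.3 124.1]
scene -37 35 [116.9 119.2 121.6]
scene -29 41 [106.8 118.2 122.2]
scene -21 37 [113.6 118.8 122.5]
scene -13 36 [117.4 120.1 122.1]
scene -5 29 [118.6 121.9 124.1]
scene 3 35 [114.9 117.6 120.2]
```

View pics/s7.png

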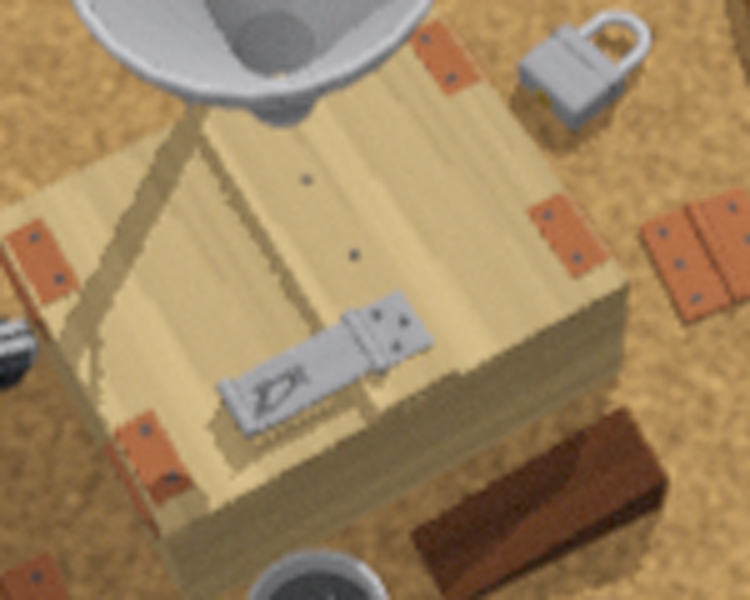

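The strap lies flat at z ≈ 119–120 mm, with the staple loop standing through the slot at (280,390) up to about 132 mm. Both leaves are flat and the robot is clear.

```bash
python3 - <<'E'
from cell import r
print(r.hand_in(), r.current_t())
E
```

```text
the job is handed in; nothing more can be done
the job is handed in; nothing more can be done
```

I handed the job in: the plain leaf went down first, the lipped leaf over it, and the hasp strap now lies flat with the staple through its slot, at about 38 s of the 67 s allowed. The funnel was not touched, and I never went near the loose hardware.

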